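# Release the till drawer from behind with the release rod

## Robot

A 7-joint arm with a two-finger parallel gripper is mounted at the origin on a cart in front of the work surface, level with it; the furniture and walls round the work are solid. World frame = base frame: x ahead of the robot, y to its left, z up, the work surface at z = 0. Lengths are in mm, angles in rad, forces in N, time in s.
With the tool pointing down it reaches from about 425 to 1025 mm from the base axis. Payload 9.4 kg.
Tool frame: the origin (TCP) lies on the centre line of the jaws, within the pads' length; the fingertips stand 11 mm ahead of it and the grasp point (between the pads) lies 8 mm behind it; z points along the fingers, y is the line along which they close (so a half turn about z gives the same grasp; the last joint's range is limited). The gripper opens to 85 mm and grips with 20 to 120 N. Pads are 22 mm wide; open, the fingers measure 114 mm over their backs; the gripper's body (76 mm by 85 mm) begins 54 mm behind the grasp point. The pads swing forward as they close: fully open they stand 13 mm farther back than shut.
Start: joints at [-1.259, 0.599, -0.003, 1.599, 0.002, 0.943, -0.08], TCP at [274.835, 670.887, 242.275] pointing down, gripper open.
Joint ranges: [-2.57, 2.57], [-0.35, 1.97], [-1.29, 1.29], [0.11, 2.56], [-1.05, 4.19], [0.11, 1.86], [-2.63, 2.63]. Speed limits (rad/s): [2.22, 2.22, 3.01, 3.01, 3.14, 3.14, 3.14].

## Interface

Orientations are given as [roll, pitch, yaw] about the fixed x, y, z axes, in that order (R = Rz(yaw) Ry(pitch) Rx(roll)).
In Python, from bench import status, optics, env gives the robot as it stands.
- The arm moves only by the shell command python3 -m pendant 'ROWS'. ROWS is a JSON object of lists of equal length, an entry for each row: "linear": the shift along the tool's x, y, z as a fraction of full scale, a list of three; "turn": the turn, a rotation vector about the tool's x, y, z as a fraction of full scale, a list of three; "jaw": the opening, from 0 (shut) to 1 (fully open). A call has exactly 5 rows; each row shifts and turns the commanded pose from where the row before left it, along the tool's axes as they then stand; what a row does not reach is not made up. Full scale, the value 1, is 0.03 m for a shift and 6 degrees for a turn. A row lasts 1/12 s, in which the tool goes at most 41.7 mm and 7.16 degrees, less where a joint would pass 70% of its speed; a pose out of reach is approached as far as the arm can. A call with a number of a shift or a turn outside -1 to 1 is refused whole. A call with a gripper value outside its range is refused whole. The fingers move at their own pace and stop on an object; the grip force is fixed at half the most. Time passes only in rows, so rows that do not move let the fingers close, or fill a call up. It gives the time, the measured TCP pose, the force, the opening and the grip force at its end, in the units of the state.
- status.state(): the state, without advancing time (a new reading comes with each control period).
- optics.capture(name): name is "scene" or "top" or "wrist"; returns a dict with "frame" (400x640x3 uint8, blue, green, red), "fx", "fy", "cx", "cy" (pixels), "position" and "rotation" of the camera in the world; the wrist camera has in their place "T_tool_cam" (4x4, takes a point from camera to tool coordinates, whose origin is the TCP and whose axes are the flange's). Camera axes: x right, y up, looking along -z (the intrinsics and any distortion apply to the point x, -y, -z); pixel columns grow to the right and rows downward; lengths in mm; the calibration is good to about 2 mm. A picture is of the moment at which its call begins: read the wrist's pose just before it. There is no depth.
- env.sign_off(): hands the job in; it is judged then, once.
The state is a dict: "time_s": time; "joint_positions": joint angles; "qd": joint speeds; "effort": joint torques, N m; "tool_pos": TCP position; "eef_rot": TCP orientation; "wrist_force": force on the tool from outside, world axes, zero at the start; "ft_torque": the same for the moment, N m; "finger_gap": finger opening in mm; "finger_force": force on a finger pad.
Only numpy, scipy, OpenCV 4.12 (cv2) and the standard library are available. Lean on these libraries where they do the work, as an engineer would, in place of code of your own. Each camera call takes 0.05 s, during which the arm holds its last target. There are 200 camera calls.

## Task

The power is off and the till drawer is stuck shut. Take the red-handled release rod out of its wooden stand, push its tip square into the steel-rimmed release hole in the sloping back of the till base until the spring catch inside lets go and the drawer springs open on the far side, then put the rod back in its stand, upright and fully home. Leave the ticket pad, stapler, bell and keys where they are.

Things in the scene. Friction and masses are not known exactly. Their poses are not given: they have to be found in the camera images.
- till_base: Light grey till base, 280 x 200 x 114 mm (x, y, height), fixed. Origin: centre of its underside. Its -x end is the back, turned roughly to the robot: an upright lip 30 high, then the back panel slopes up and away at 35 deg to the counter over 120 of the length; the far 160 is a flat top. The cash drawer is in the +x end and springs out 80 along +x.
- release_panel: Sloping back panel of the till base, 6 mm thick, 146 x 188. Origin: centre of the release hole's mouth, flush with the outer face, 72 above the counter. +z points out along the hole's axis, square to the panel, leaning 35 deg from vertical to the back (robot) end; +x points up the slope. Round hole, 17 in diameter, steel rim; push along -z. Latch pad 44 in, lets go 50 to 53 in.
- till_latch (a joint): Spring latch lever inside the till base, rad: 0 = up and engaged, grows as the pad is pushed; the drawer is let go at about 0.065, stop at 0.2. Takes about 4 to 8 N at the pad and springs back to 0.
- till_drawer (a joint): Cash drawer, m: 0 = shut (it may read 0.001, resting on the latch), 0.08 = fully open. A spring throws it open in about half a second once the latch lets go, and holds it open.
- rod_stand: Wooden block 70 x 70 x 66 mm high on a 74 square rubber foot, fixed to the counter. Origin: centre of its underside. A vertical round hole, 13 in diameter and 60 deep with a chamfered mouth, opens in the middle of its top face.
- release_rod: Release rod, about 90 g, 146 mm long, upright in the stand at the start, its collar resting on the stand's top. Origin: end of its round-nosed tip; +z along the rod to the handle. Steel shank 9 in diameter from 0 to 56, stop collar 28 in diameter from 56 to 62 (too big for either hole: it stops the rod), red square handle 22 x 22 from 62 to 146, flats facing the rod's x and y.
- rod_tip (a point): The end of the rod's tip (the rod's origin).
- ticket_pad: Yellow-green pad 151 x 101 x 10 mm lying on the flat top of the till base; loose, to be left alone.
- stapler: Red stapler 135 x 34 x 48 mm beside the stand; loose, to be left alone.
- service_bell: White counter bell, 85 in diameter, 60 mm high, behind the stand; loose, to be left alone.
- keys: Bunch of keys 104 x 115 x 8 mm in front of the stand; loose, to be left alone.

How it is judged (in metres and radians):
On the way, in this order (a step that is already met when the one before it is completed fails the run):
1. the rod's tip is through the release hole, more than 25 mm beneath its mouth, with the drawer still shut (under 5 mm) (z of rod_tip in the frame of release_panel between -0.065 and -0.025 m and x of rod_tip in the frame of release_panel between -0.02 and 0.02 m and y of rod_tip in the frame of release_panel between -0.02 and 0.02 m and value of joint till_drawer below 0.005 m).
2. the drawer has sprung open by more than 65 mm (value of joint till_drawer above 0.065 m), for 0.1 s.
At the end, for the whole second after the job is handed in: The drawer stands open by more than 65 mm and the latch has sprung back (under 0.03 rad); the rod stands in the hole of its stand, tip within 8 mm of the hole's axis and less than 16 mm above the counter (10 mm is fully home), tilted less than 7 degrees, at rest (value of joint till_drawer above 0.065 m and value of joint till_latch below 0.03 rad and z of rod_tip in the frame of rod_stand below 0.016 m and horizontal distance between rod_tip and rod_stand below 0.008 m and angle between release_rod's own z axis and vertical below 0.12 rad and linear speed of release_rod below 0.02 m/s); the robot touches nothing.
It fails at once if a bystander (ticket pad, stapler, bell, keys) is shifted by more than 25 mm (distance of any of ticket_pad, stapler, service_bell, keys from where it was at the start of the episode above 0.025 m).
It also fails if it takes over 54 s, if anything falls off the work surface, if the arm or the gripper's body presses on something with over 40 N, if the wrist force passes 120 N, or if a joint passes its speed limit or range.

## Working session

There is one attempt and no reset: what is moved stays moved. The work goes in short steps, Python scripts to look and compute and a shell command to move; the robot and the scene stay as the last step left them, time stands still between calls to the robot, and variables do not carry over. Pictures are saved under pics/ and viewed, at most 10 in all, crops included, and the job is handed in when it is done.

```bash
ls; mkdir -p pics; python3 - <<'E'
from bench import status, optics
import cv2,numpy as np
s=status.state(); print(s)
for n in("scene","top"):
    c=optics.capture(n); cv2.imwrite(f"pics/{n}0.png",c["frame"])
    print(n,{k:np.round(v,4).tolist() for k,v in c.items() if k!="frame"})
c=optics.capture("wrist");print(c["T_tool_cam"],c["fx"],c.keys())
E
```

```text
pics
{'time_s': 0.0, 'joint_positions': array([-1.2586674 ,  0.60013784, -0.00255968,  1.60014126,  0.0018003 ,
        0.94286646, -0.07982444]), 'qd': array([ 0.00073143, -0.00032701,  0.00141387, -0.00067228,  0.00049517,
       -0.00066548, -0.00092454]), 'effort': array([-6.97620562e-04, -7.76464534e+01,  1.56448144e+00, -2.58009696e+01,
        1.23295342e-02,  9.35836521e-03, -1.89443136e-05]), 'tool_pos': array([274.68416693, 670.46136978, 241.40343718]), 'eef_rot': array([-3.14004773e+00,  1.33261956e-04,  2.75281167e+00]), 'wrist_force': array([ 0.58385099, -0.20015058, -0.05046408]), 'ft_torque': array([-0.01582506,  0.02176014, -0.00782807]), 'finger_force': 0.0, 'finger_gap': 85.5010571823821}
scene {'fx': 497.0692, 'fy': 497.0692, 'cx': 322.1854, 'cy': 191.9316, 'position': [215.2002, -734.3095, 928.9449], 'rotation': [0.8184, -0.0106, -0.4495]}
top {'fx': 405.2784, 'fy': 405.2784, 'cx': 313.2118, 'cy': 205.6299, 'position': [535.9182, 47.5205, 1250.3187], 'rotation': [0.0491, -0.0095, -1.5653]}
[[ 2.41803295e-04  9.56839821e-01  2.90615724e-01  7.32588715e+01]
 [ 9.99999924e-01 -3.20414127e-04  2.22911954e-04 -5.54734957e-01]
 [ 3.06408418e-04  2.90615648e-01 -9.56839825e-01 -1.32441191e+02]
 [ 0.00000000e+00  0.00000000e+00  0.00000000e+00  1.00000000e+00]] 358.2057359402127 dict_keys(['frame', 'fx', 'fy', 'cx', 'cy', 'T_tool_cam'])
```

View pics/scene0.png

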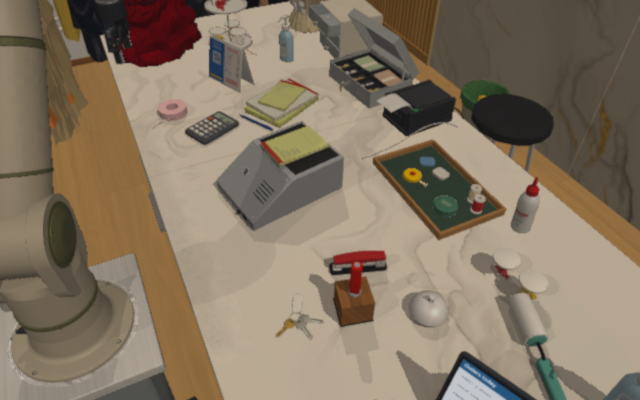

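View pics/top0.png

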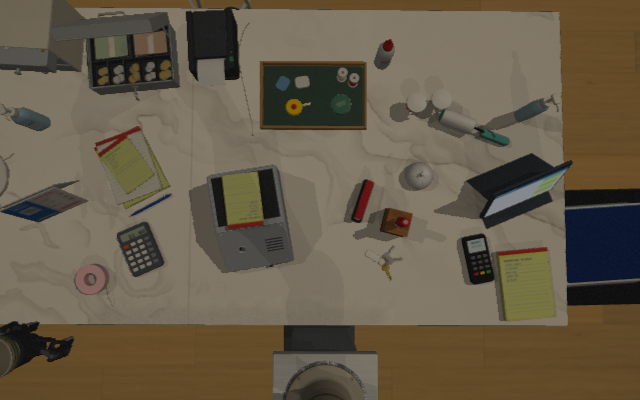

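```bash
cat > h.py <<'E'
import cv2,numpy as np
from scipy.spatial.transform import Rotation as R
from bench import status,optics
def shot(n):
    s=status.state(); c=optics.capture(n)
    if n=="wrist":
        T=np.eye(4);T[:3,:3]=R.from_euler('xyz',s["eef_rot"]).as_matrix();T[:3,3]=s["tool_pos"]
        T=T@c["T_tool_cam"];c["P"],c["M"]=T[:3,3],T[:3,:3]
    else: c["P"],c["M"]=np.array(c["position"]),R.from_euler('xyz',c["rotation"]).as_matrix()
    return c
def ray(c,u,v):
    d=c["M"]@np.array([(u-c["cx"])/c["fx"],-(v-c["cy"])/c["fy"],-1]);return c["P"],d/np.linalg.norm(d)
def onz(c,u,v,z):
    p,d=ray(c,u,v);return p+d*(z-p[2])/d[2]
def proj(c,X):
    q=c["M"].T@(np.array(X,float)-c["P"]);return c["cx"]-c["fx"]*q[0]/q[2],c["cy"]+c["fy"]*q[1]/q[2]
def two(c1,a,c2,b):
    p,d=ray(c1,*a);q,e=ray(c2,*b)
    s=np.linalg.lstsq(np.c_[d,-e],q-p,rcond=None)[0]
    x,y=p+s[0]*d,q+s[1]*e;return (x+y)/2,np.linalg.norm(x-y)
def crop(c,u0,v0,w,h,k):
    return cv2.resize(c["frame"][v0:v0+h,u0:u0+w],None,fx=k,fy=k,interpolation=cv2.INTER_CUBIC)
E
python3 - <<'E'
from h import *
t=shot("top");s=shot("scene")
im=np.zeros((600,800,3),np.uint8)
a=crop(t,200,160,100,115,4);im[:460,:400]=a
b=crop(s,212,120,100,110,4);im[:440,400:]=b
b=crop(t,375,200,45,40,3);im[465:585,:135]=b
b=crop(s,325,255,60,50,3)
im[445:595,400:580]=b
cv2.imwrite("pics/c1.png",im)
# wood & red rod top
for c,box in((t,(375,200,420,242)),(s,(325,255,380,330))):
    f=c["frame"];hsv=cv2.cvtColor(f,cv2.COLOR_BGR2HSV)
    m=((hsv[...,0]<5)|(hsv[...,0]>172))&(hsv[...,1]>150)&(hsv[...,2]>60)
    k=np.zeros_like(m);k[box[1]:box[3],box[0]:box[2]]=1
    y,x=np.nonzero(m&k);print("red",len(x),x.mean(),y.mean(),x.min(),x.max(),y.min(),y.max())
    print(cv2.minAreaRect(np.c_[x,y].astype(np.float32)))
E
```

```text
red 53 403.77358490566036 221.37735849056602 397 409 217 226
((403.27587890625, 221.1896514892578), (11.161048889160156, 8.272306442260742), 23.198591232299805)
red 637 355.032967032967 267.5321821036107 334 379 255 293
((356.4999694824219, 274.0), (44.99999237060547, 37.99999237060547), 0.0)
```

View pics/c1.png

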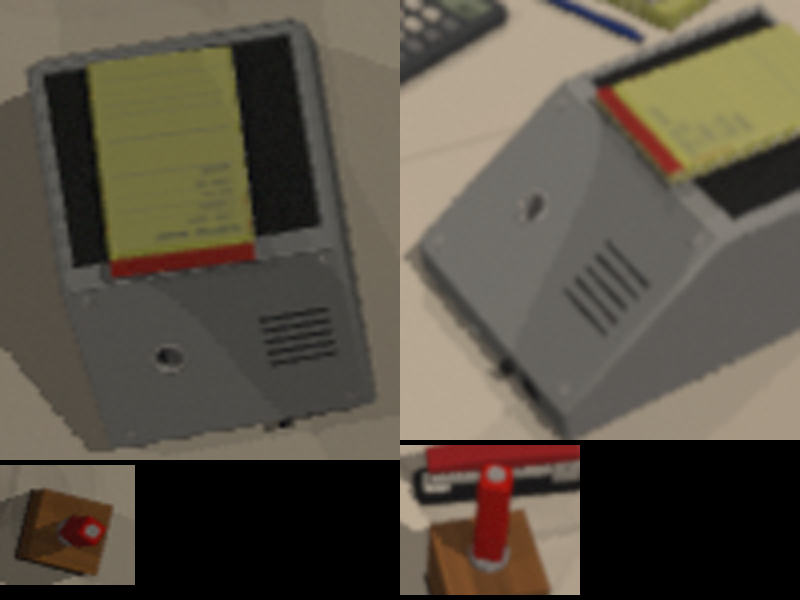

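```bash
python3 - <<'E'
from h import *
np.set_printoptions(precision=1,suppress=True)
t=shot("top");s=shot("scene")
U=lambda x,y,k,u0,v0:((x+.5)/k-.5+u0,(y+.5)/k-.5+v0)
T=lambda x,y:U(x,y,4,200,160); S=lambda x,y:U(x-400,y,4,212,120)
print("hole",two(t,T(169,357),s,S(533,207)), onz(t,*T(169,357),72),onz(s,*S(533,207),72))
print("rodtop",two(t,U(90,66,3,375,200),s,U(97,30,3,325,255)),onz(t,*U(90,66,3,375,200),152+4),onz(s,*U(97,30,3,325,255),156))
A,B=onz(t,*T(30,68),114),onz(t,*T(310,25),114)
C,D=onz(t,*T(66,292),114),onz(t,*T(348,250),114)
print(A,B,C,D)
for a,b in((B,A),(D,C),(C,A),(D,B)):print("dir",np.degrees(np.arctan2(*(b-a)[1::-1])),np.linalg.norm(b-a))
E1,F=onz(t,*T(92,450),30),onz(t,*T(375,400),30);print(E1,F,np.degrees(np.arctan2(*(E1-F)[1::-1])),np.linalg.norm(E1-F))
C=np.array
hs=cv2.cvtColor(t["frame"],cv2.COLOR_BGR2HSV)
# stand top face
st=[onz(t,*U(x,y,3,375,200),66) for x,y in((35,26),(112,42),(97,110),(22,92))];print(C(st),np.mean(st,0))
for i in range(4):
    d=st[(i+1)%4]-st[i];print(np.degrees(np.arctan2(d[1],d[0])),np.linalg.norm(d))
E
```

```text
hole (array([469. , 241.2,  75.1]), np.float64(2.9174536832663054)) [467.5 242.2  72. ] [471.3 244.   72. ]
rodtop (array([ 550. , -211.2,  156. ]), np.float64(4.946077954307783)) [ 547.8 -210.1  156. ] [ 552.4 -212.1  156. ]
[671.6 335.6 114. ] [703.4 139.4 114. ] [514.7 307.7 114. ] [545.1 111.2 114. ]
dir 99.18838074272001 198.80357572089642
dir 98.79211181646743 198.78798225416415
dir 10.096797912065341 159.36927917059543
dir 10.081776600943188 160.74363527982555
[395.7 305.6  30. ] [433.8  94.8  30. ] 100.24591350653739 214.18170638715796
[[ 587.5 -177.7   66. ]
 [ 572.3 -253.    66. ]
 [ 506.  -237.9   66. ]
 [ 523.1 -164.8   66. ]] [ 547.2 -208.3   66. ]
-101.41317450886622 76.7952520876069
167.19651133503618 68.01356965061254
76.83121414239987 75.0798919678351
-11.325628248996697 65.69344563924692
```

```bash
cat > plan.py <<'E'
# plan(target pos, target rpy/rotation, calls): prints per-row tool-frame shift/turn fractions, constant world line and constant turn
from h import *
def plan(p,Rt,calls,p0=None,R0=None):
    s=status.state()
    p0=s["tool_pos"] if p0 is None else p0
    R0=R.from_euler('xyz',s["eef_rot"]) if R0 is None else R0
    n=5*calls;rv=(R0.inv()*Rt).as_rotvec();d=(np.array(p)-p0)/n
    print("turn/row",np.round(np.degrees(rv)/n/6,3))
    for c in range(calls):
        Rm=R0*R.from_rotvec(rv*(5*c+2)/n)
        print(c,np.round(Rm.inv().apply(d)/30,3))
def down(yawdeg): return R.from_euler('xyz',[np.pi,0,np.radians(yawdeg)])
E
python3 - <<'E'
from plan import *
plan([549,-212,255],down(78),7)
E
```

```text
turn/row [-0.    0.    0.38]
0 [-0.613 -0.632 -0.012]
1 [-0.725 -0.499 -0.012]
2 [-0.81  -0.346 -0.012]
3 [-0.862 -0.179 -0.012]
4 [-0.88  -0.005 -0.012]
5 [-0.864  0.168 -0.012]
6 [-0.814  0.336 -0.012]
```

```bash
python3 -m pendant '{"linear":[[0,0,0],[0,0,0],[0,0,0],[0,0,0],[0,0,0]],"turn":[[0,0,0.2],[0,0,0],[0,0,0],[0,0,0],[0,0,0]],"jaw":[1,1,1,1,1]}'; python3 -c "
from bench import status;s=status.state();print(s['joint_positions'],s['eef_rot'])"
```

```text
time_s: 0.77
tool_pos: [274.8, 670.9, 242.3]
eef_rot: [3.142, 0.0, 2.732]
wrist_force: [-0.5, 0.1, 0.1]
finger_gap: 85.3
finger_force: 0.0
[-1.26228852  0.59921759  0.00331005  1.59969834 -0.00220374  0.94265825
 -0.09705634] [3.14156236e+00 8.11801977e-05 2.73200017e+00]
```

```bash

python3 -m pendant '{"linear":[[-0.61,-0.63,0],[-0.61,-0.63,0],[-0.61,-0.63,0],[-0.61,-0.63,0],[-0.61,-0.63,0]],"turn":[[0,0,0.38],[0,0,0.38],[0,0,0.38],[0,0,0.38],[0,0,0.38]],"jaw":[1,1,1,1,1]}' | head -3
python3 -m pendant '{"linear":[[-0.72,-0.5,0],[-0.72,-0.5,0],[-0.72,-0.5,0],[-0.72,-0.5,0],[-0.72,-0.5,0]],"turn":[[0,0,0.38],[0,0,0.38],[0,0,0.38],[0,0,0.38],[0,0,0.38]],"jaw":[1,1,1,1,1]}' | head -3
python3 -m pendant '{"linear":[[-0.81,-0.35,0],[-0.81,-0.35,0],[-0.81,-0.35,0],[-0.81,-0.35,0],[-0.81,-0.35,0]],"turn":[[0,0,0.38],[0,0,0.38],[0,0,0.38],[0,0,0.38],[0,0,0.38]],"jaw":[1,1,1,1,1]}' | head -3
python3 -m pendant '{"linear":[[-0.86,-0.18,0],[-0.86,-0.18,0],[-0.86,-0.18,0],[-0.86,-0.18,0],[-0.86,-0.18,0]],"turn":[[0,0,0.38],[0,0,0.38],[0,0,0.38],[0,0,0.38],[0,0,0.38]],"jaw":[1,1,1,1,1]}' | head -3
python3 -c "
from bench import status;s=status.state();print(s['joint_positions'],s['eef_rot'])"; python3 - <<'E'
from plan import *
plan([549,-212,255],down(78),3)
E
```

```text
time_s: 1.18
tool_pos: [311.6, 543.4, 242.3]
eef_rot: [3.141, 0.0, 2.531]
time_s: 1.6
tool_pos: [347.3, 417.2, 242.5]
eef_rot: [3.141, -0.0, 2.332]
time_s: 2.02
tool_pos: [383.3, 290.1, 242.6]
eef_rot: [3.141, -0.0, 2.133]
time_s: 2.43
tool_pos: [419.4, 163.5, 242.6]
eef_rot: [3.141, -0.0, 1.934]
[-0.70552508  0.27680741  0.26281246  2.21770214 -0.1163722   0.6585064
  0.00320572] [ 3.14069520e+00 -1.33122830e-04  1.93415847e+00]
turn/row [ 0.001 -0.     0.365]
0 [-0.882  0.04  -0.028]
1 [-0.858  0.207 -0.028]
2 [-0.803  0.366 -0.028]
```

```bash

python3 -m pendant '{"linear":[[-0.88,0.04,-0.02],[-0.88,0.04,-0.02],[-0.88,0.04,-0.02],[-0.88,0.04,-0.02],[-0.88,0.04,-0.02]],"turn":[[0,0,0.37],[0,0,0.37],[0,0,0.37],[0,0,0.37],[0,0,0.37]],"jaw":[1,1,1,1,1]}' | head -3
python3 -m pendant '{"linear":[[-0.86,0.2,-0.02],[-0.86,0.2,-0.02],[-0.86,0.2,-0.02],[-0.86,0.2,-0.02],[-0.86,0.2,-0.02]],"turn":[[0,0,0.37],[0,0,0.37],[0,0,0.37],[0,0,0.37],[0,0,0.37]],"jaw":[1,1,1,1,1]}' | head -3
python3 -m pendant '{"linear":[[-0.8,0.37,-0.04],[-0.8,0.37,-0.04],[-0.8,0.37,-0.04],[-0.8,0.37,-0.04],[-0.6,0.2,0]],"turn":[[0,0,0.37],[0,0,0.37],[0,0,0.37],[0,0,0.37],[0,0,0.3]],"jaw":[1,1,1,1,1]}' | head -3
python3 - <<'E'
from plan import *
print(status.state()['joint_positions'])
c=shot("wrist");cv2.imwrite("pics/w1.png",c["frame"])
print(c["P"])
E
```

```text
time_s: 2.85
tool_pos: [462.7, 38.8, 245.6]
eef_rot: [3.141, -0.0, 1.741]
time_s: 3.27
tool_pos: [504.6, -86.7, 248.6]
eef_rot: [3.141, -0.0, 1.547]
time_s: 3.68
tool_pos: [544.3, -205.7, 253.5]
eef_rot: [3.14, 0.001, 1.36]
[-0.05801971  0.44318127  0.45960521  1.9436603  -0.26469719  0.8116292
  0.33528101]
[ 560.29376357 -133.89177419  385.93899295]
```

View pics/w1.png

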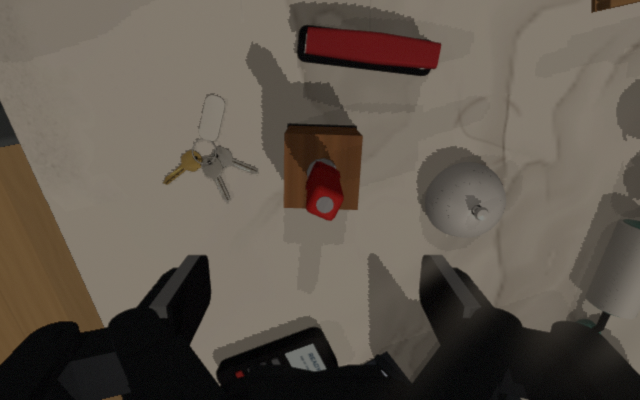

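```bash
python3 - <<'E'
from plan import *
np.set_printoptions(precision=1,suppress=True)
c=shot("wrist");hsv=cv2.cvtColor(c["frame"],cv2.COLOR_BGR2HSV)
cv2.imwrite("pics/w1c.png",crop(c,275,115,100,110,5))
print(hsv[195,300],hsv[150,300],hsv[130,320])
w=(hsv[...,0]>5)&(hsv[...,0]<20)&(hsv[...,1]>90);w[:,:275]=0;w[:,370:]=0;w[:120]=0;w[220:]=0
red=((hsv[...,0]<5)|(hsv[...,0]>172))&(hsv[...,1]>170);red[:,:295]=0;red[:,355:]=0;red[:150]=0;red[230:]=0
gray=(hsv[...,1]<60);
for n,m in(("wood",w),("red",red)):
    y,x=np.nonzero(m);print(n,len(x),x.min(),x.max(),y.min(),y.max())
r,d=c["P"],0
E
```

```text
[ 13 167  87] [ 13 165  54] [ 13 167  81]
wood 4719 283 361 121 215
red 1350 305 342 158 214
```

View pics/w1c.png

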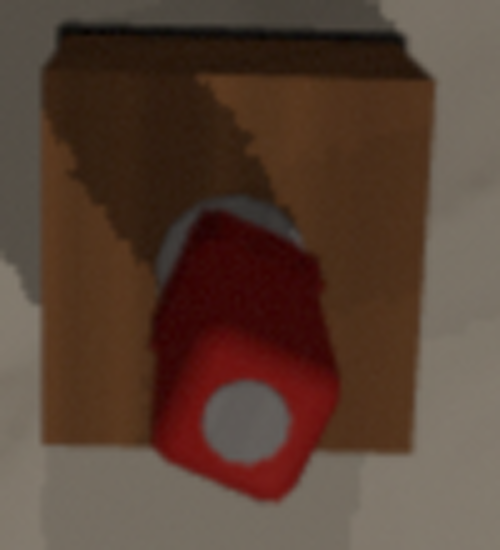

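```bash

python3 -m pendant '{"linear":[[0,0,0],[0,0,0],[0,0,0],[0,0,0],[0,0,0]],"turn":[[-1,0,0],[-1,0,0],[-1,0,0],[-1,0,0],[-1,0,0]],"jaw":[1,1,1,1,1]}' | head -3
python3 - <<'E'
from h import *
np.set_printoptions(suppress=True)
s=status.state()
S=[([-1.26228852,.59921759,.00331005,1.59969834,-.00220374,.94265825,-.09705634],[274.8,670.9,242.3],[3.14156,8e-5,2.732]),
([-0.70552508,0.27680741,0.26281246,2.21770214,-0.1163722,0.6585064,0.00320572],[419.4,163.5,242.6],[3.1407,-.00013,1.93416]),
([-0.05801971,0.44318127,0.45960521,1.9436603,-0.26469719,0.8116292,0.33528101],[544.3,-205.7,253.5],[3.14,.001,1.36]),
(s["joint_positions"],s["tool_pos"],s["eef_rot"])]
print(s["joint_positions"])
import itertools
from scipy.optimize import least_squares
rz=lambda a:R.from_euler('z',a);ry=lambda a:R.from_euler('y',a)
def fk(q,x,sg):
    o1,d1,L1,a,a2,L2,b,L3,o7=x
    r=rz(sg[0]*q[0]+o1);p=np.array([0,0,d1])
    r=r*ry(q[1])*rz(sg[1]*q[2]);p=p+r.apply([a,0,L1])
    r=r*ry(q[3])*rz(sg[2]*q[4]);p=p+r.apply([a2,0,L2])
    r=r*ry(q[5]);p=p+r.apply([b,0,L3]);r=r*rz(sg[3]*q[6]+o7)
    return p,r
def res(x,sg):
    e=[]
    for q,p,w in S:
        P,r=fk(q,x,sg);e+=list((P-p))+list(1000*(r.inv()*R.from_euler('xyz',w)).as_rotvec())
    e+=list(0.002*np.array([x[3],x[4],x[6]]))
    return e
best=None
for sg in itertools.product([-1,1],repeat=4):
  for o1 in(0,):
    f=least_squares(res,[o1,300,400,0,0,400,0,200,np.pi/2],args=(sg,))
    if best is None or f.cost<best[0]:best=(f.cost,sg,f.x)
print(best)
import pickle;pickle.dump(best,open("kin.pkl","wb"))
E
```

```text
time_s: 4.2
tool_pos: [543.0, -198.9, 254.7]
eef_rot: [2.682, -0.011, 1.37]
[ 0.12175916  0.29731567  0.19786813  2.2560895  -0.68486581  0.17416824
  0.74585118]
(np.float64(735.993011175728), (-1, -1, -1, -1), array([ -0.06773979, 344.20643984, 588.53915101,   3.80821181,
         3.8701985 , 454.79825883, -22.18762885, 309.54953333,
         1.50468933]))
```

```bash
cat > kin.py <<'E'
from h import *
from scipy.optimize import least_squares
import pickle
_,SG,X=pickle.load(open("kin.pkl","rb"))
rz=lambda a:R.from_euler('z',a);ry=lambda a:R.from_euler('y',a)
def fk(q,x=X,sg=SG):
    o1,d1,L1,a,a2,L2,b,L3,o7=x
    r=rz(sg[0]*q[0]+o1);p=np.array([0,0,d1])
    r=r*ry(q[1])*rz(sg[1]*q[2]);p=p+r.apply([a,0,L1])
    r=r*ry(q[3])*rz(sg[2]*q[4]);p=p+r.apply([a2,0,L2])
    r=r*ry(q[5]);p=p+r.apply([b,0,L3]);r=r*rz(sg[3]*q[6]+o7)
    return p,r
LO=np.array([-2.57,-.35,-1.29,.11,-1.05,.11,-2.63])+.05;HI=np.array([2.57,1.97,1.29,2.56,4.19,1.86,2.63])-.05
def ik(p,r,seeds):
    b=None
    for s in seeds:
        f=least_squares(lambda q:np.r_[(fk(q)[0]-p),300*(fk(q)[1].inv()*r).as_rotvec()],np.clip(s,LO+.01,HI-.01),bounds=(LO,HI))
        if b is None or f.cost<b[0]:b=(f.cost,f.x)
    return b
E
python3 - <<'E'
from kin import *
np.set_printoptions(precision=2,suppress=True)
rng=np.random.default_rng(0)
q0=np.array([-.5,.3,.2,2.2,-.2,.4,0.])
yt=np.radians(9.7);Z=rz(yt)
n=Z.apply([-np.sin(.611),0,np.cos(.611)]);hole=np.array([469,242,72])
for dist in(55,):            # grasp point above panel
  for phi in(35,25,15,5):    # hand tilt outwards
    zt=Z.apply([np.sin(np.radians(phi)),0,-np.cos(np.radians(phi))])
    for mode in("A","B","B2"):
      y=Z.apply([np.cos(np.radians(phi)),0,np.sin(np.radians(phi))]) if mode=="A" else Z.apply([0,1,0])*(1 if mode=="B" else -1)
      r=R.from_matrix(np.c_[np.cross(y,zt),y,zt]); p=hole+n*dist+zt*8
      b=ik(p,r,[q0+rng.normal(0,.4,7)*[1,1,1.2,.6,2,.6,3] for _ in range(25)])
      print(phi,mode,round(b[0],2),b[1])
E
```

```text
35 A 9.96 [-0.08  0.75 -0.81  2.51  2.19  0.92 -2.58]
35 B 0.0 [-0.8   0.59  0.12  2.51  2.73  0.54 -1.71]
35 B2 0.0 [-0.6   0.59 -0.13  2.51  2.55  0.61  1.65]
25 A 0.0 [-0.34  0.57 -0.38  2.42  2.15  0.43 -2.56]
25 B 0.0 [-0.61  0.54 -0.04  2.41  2.44  0.29 -1.32]
25 B2 0.0 [-0.11  0.65 -0.68  2.43  2.    0.6   2.33]
15 A 0.0 [-0.46  0.54 -0.15  2.34  1.47  0.17 -1.86]
15 B 0.0 [-0.47  0.54 -0.15  2.34  1.47  0.16 -0.29]
15 B2 36.49 [-0.48  0.54 -0.13  2.35  1.74  0.16  2.58]
5 A 0.0 [-0.52  0.54 -0.06  2.27  0.24  0.26 -0.64]
5 B 0.0 [-0.53  0.54 -0.06  2.27  0.23  0.26  0.95]
5 B2 0.0 [-0.77  0.55  0.23  2.27 -0.35  0.27 -1.64]
```

```bash
python3 - <<'E'
from plan import *
from kin import ik,fk
np.set_printoptions(precision=2,suppress=True)
c=optics.capture("wrist")
T=np.eye(4);T[:3,:3]=R.from_euler('xyz',[3.14,.001,1.36]).as_matrix();T[:3,3]=[544.3,-205.7,253.5]
T=T@c["T_tool_cam"];c["P"],c["M"]=T[:3,3],T[:3,:3]
px=lambda x,y:((x+.5)/5-.5+275,(y+.5)/5-.5+115)
ctr=onz(c,*px(247,422),156);print("rodtop",ctr)
k=[onz(c,*px(*a),156) for a in((218,325),(338,385),(280,500),(157,445))];print(np.mean(k,0))
for i in range(4):
    d=k[(i+1)%4]-k[i];print(np.degrees(np.arctan2(d[1],d[0])),np.linalg.norm(d))
st=[onz(c,*px(*a),66) for a in((45,72),(434,80),(412,452),(42,444))];print("stand",np.mean(st,0))
for i in range(4):
    d=st[(i+1)%4]-st[i];print(np.degrees(np.arctan2(d[1],d[0])),np.linalg.norm(d))
print(proj(c,[*np.mean(st,0)[:2],69]), "collar px about",px(228,250))
g=np.array([*ctr[:2],122]);Rt=down(141)*R.from_euler('y',35,degrees=True)
z=Rt.as_matrix()[:,2]
q=status.state()["joint_positions"]
for back in(0,90):
    b=ik(g+z*8-z*back,Rt,[q,[-.05,.6,.4,1.9,-.2,1.3,1.4]]);print(back,b)
E
```

```text
rodtop [ 551.38 -208.16  156.  ]
[ 551.75 -207.15  156.  ]
-39.37958095233124 18.103575153137175
-126.78622803333346 18.05065325998727
142.58230168943183 18.517487743418563
51.89001040419194 18.670688897904235
stand [ 551.28 -207.74   66.  ]
-13.236980291562041 68.88086438135058
-103.29077042420265 69.6480676919006
166.60896455670004 69.71289887414085
76.02301530146596 69.46638908015689
(np.float64(321.30350583737857), np.float64(168.90537019540668)) collar px about (320.2, 164.6)
0 (np.float64(2.8634136602714053e-09), array([ 0.42,  0.85, -0.09,  1.58, -0.09,  1.3 ,  1.29]))
90 (np.float64(5.453238589309957e-09), array([ 0.27,  0.83,  0.19,  1.42, -0.24,  1.52,  1.42]))
```

```bash
cat >> plan.py <<'E'
GR=np.array([551.4,-208.0,122.]);RP=down(142)*R.from_euler('y',35,degrees=True);ZP=RP.as_matrix()[:,2]
E
python3 - <<'E'
from plan import *
plan(GR-ZP*102,RP,4)
E
```

```text
turn/row [ 0.357  0.373 -0.448]
0 [-0.072  0.058  0.109]
1 [-0.105  0.055  0.081]
2 [-0.129  0.04   0.049]
3 [-0.142  0.014  0.018]
```

```bash

python3 -m pendant '{"linear":[[-0.07,0.06,0.11],[-0.07,0.06,0.11],[-0.07,0.06,0.11],[-0.07,0.06,0.11],[-0.07,0.06,0.11]],"turn":[[0.36,0.37,-0.45],[0.36,0.37,-0.45],[0.36,0.37,-0.45],[0.36,0.37,-0.45],[0.36,0.37,-0.45]],"jaw":[1,1,1,1,1]}' | head -3
python3 -m pendant '{"linear":[[-0.1,0.06,0.08],[-0.1,0.06,0.08],[-0.1,0.06,0.08],[-0.1,0.06,0.08],[-0.1,0.06,0.08]],"turn":[[0.36,0.37,-0.45],[0.36,0.37,-0.45],[0.36,0.37,-0.45],[0.36,0.37,-0.45],[0.36,0.37,-0.45]],"jaw":[1,1,1,1,1]}' | head -3
python3 -m pendant '{"linear":[[-0.13,0.04,0.05],[-0.13,0.04,0.05],[-0.13,0.04,0.05],[-0.13,0.04,0.05],[-0.13,0.04,0.05]],"turn":[[0.36,0.37,-0.45],[0.36,0.37,-0.45],[0.36,0.37,-0.45],[0.36,0.37,-0.45],[0.36,0.37,-0.45]],"jaw":[1,1,1,1,1]}' | head -3
python3 -m pendant '{"linear":[[-0.14,0.01,0.02],[-0.14,0.01,0.02],[-0.14,0.01,0.02],[-0.14,0.01,0.02],[-0.14,0.01,0.02]],"turn":[[0.36,0.37,-0.45],[0.36,0.37,-0.45],[0.36,0.37,-0.45],[0.36,0.37,-0.45],[0.36,0.37,-0.45]],"jaw":[1,1,1,1,1]}' | head -3
python3 - <<'E'
from plan import *
print(status.state()["joint_positions"])
print("to pregrasp");plan(GR-ZP*102,RP,1)
c=shot("wrist");im=c["frame"].copy();cv2.imwrite("pics/w2.png",im)
print(proj(c,[551.4,-208,156]),proj(c,[551.4,-208,69]))
E
```

```text
time_s: 4.67
tool_pos: [559.8, -211.3, 243.0]
eef_rot: [2.86, -0.108, 1.662]
time_s: 5.08
tool_pos: [573.4, -222.4, 230.8]
eef_rot: [3.003, -0.248, 1.936]
time_s: 5.5
tool_pos: [586.7, -234.3, 218.2]
eef_rot: [3.107, -0.42, 2.201]
time_s: 5.92
tool_pos: [599.4, -246.0, 205.6]
eef_rot: [-3.12, -0.612, 2.472]
[ 0.34621726  0.81222704  0.05172143  1.40405728 -0.17408788  1.52761287
  1.36294289]
to pregrasp
turn/row [-0.034 -0.002 -0.01 ]
0 [0.015 0.002 0.011]
(np.float64(318.01283975587535), np.float64(174.79599881218238)) (np.float64(318.9743073832896), np.float64(212.43214039030258))
```

View pics/w2.png

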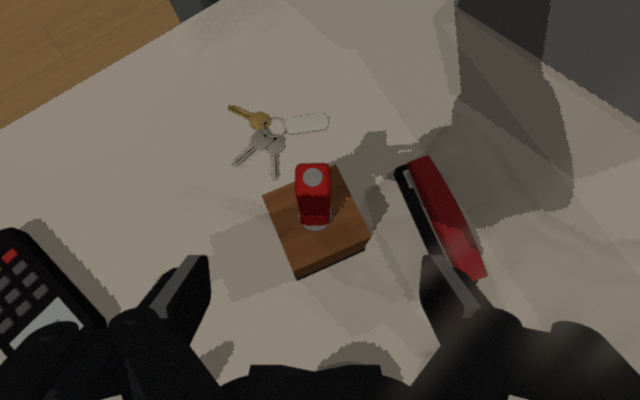

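```bash

python3 -m pendant '{"linear":[[0.02,0,0.5],[0.02,0,0.5],[0.02,0,0.4],[0.02,0,0.2],[0,0,0]],"turn":[[-0.06,0,-0.02],[-0.06,0,-0.02],[-0.05,0,-0.01],[0,0,0],[0,0,0]],"jaw":[1,1,1,1,1]}' | head -3
python3 - <<'E'
from plan import *
plan(GR+ZP*8,RP,1)
c=shot("wrist");hsv=cv2.cvtColor(c["frame"],cv2.COLOR_BGR2HSV)
red=((hsv[...,0]<5)|(hsv[...,0]>172))&(hsv[...,1]>150);red=red.astype(np.uint8)
n,l,st,ce=cv2.connectedComponentsWithStats(red)
T=c["T_tool_cam"]
for i in range(1,n):
    if st[i,4]>300:
        print(st[i],ce[i])
        for v in(st[i,1]+8,ce[i][1],st[i,1]+st[i,3]-8):
            xs=np.nonzero(l[int(v)]==i)[0];u=(xs.min()+xs.max())/2
            d=T[:3,:3]@np.array([(u-c["cx"])/c["fx"],-(v-c["cy"])/c["fy"],-1]);t=T[:3,3]
            print("  v",v,"width",xs.max()-xs.min(),"tool y at depth ~tool z 0:",(t+d*(0-t[2])/d[2]),"z+20",(t+d*(20-t[2])/d[2]))
print(proj(c,[*GR[:2],156]),proj(c,[*GR[:2],69]))
E
```

```text
time_s: 6.38
tool_pos: [575.3, -226.5, 167.1]
eef_rot: [3.137, -0.612, 2.478]
turn/row [ 0.009 -0.002  0.   ]
0 [-0.008 -0.002  0.415]
[ 414  171   57   70 2092] [441.96701721 205.63240918]
  v 179 width 29 tool y at depth ~tool z 0: [38.91495708 43.64615027  0.        ] z+20 [33.66229847 50.25810346 20.        ]
  v 205.63240917782028 width 35 tool y at depth ~tool z 0: [28.13104791 49.74492534  0.        ] z+20 [21.25522318 57.27485038 20.        ]
  v 233 width 21 tool y at depth ~tool z 0: [16.5238905  53.35605471  0.        ] z+20 [ 7.90098645 61.4295176  20.        ]
[ 286  191   46   67 2225] [308.66921348 225.68224719]
  v 199 width 43 tool y at depth ~tool z 0: [30.85602174 -3.1511886   0.        ] z+20 [24.39035303 -3.58304986 20.        ]
  v 225.68224719101124 width 45 tool y at depth ~tool z 0: [19.67285133 -2.81795213  0.        ] z+20 [11.52392072 -3.1996555  20.        ]
  v 250 width 35 tool y at depth ~tool z 0: [ 9.01729611 -2.46432455  0.        ] z+20 [-0.73548112 -2.79280081 20.        ]
[452 242  36  48 808] [472.76732673 263.38985149]
  v 250 width 18 tool y at depth ~tool z 0: [ 9.03062236 64.964296    0.        ] z+20 [-0.72014904 74.78500136 20.        ]
  v 263.38985148514854 width 32 tool y at depth ~tool z 0: [ 2.96471876 62.86725945  0.        ] z+20 [-7.69907677 72.37232429 20.        ]
  v 282 width 10 tool y at depth ~tool z 0: [-5.71168932 68.55861673  0.        ] z+20 [-17.68143535  78.92032995  20.        ]
(np.float64(314.8900605264884), np.float64(207.1132002027396)) (np.float64(314.4045780095882), np.float64(241.04644259894556))
```

```bash

python3 -m pendant '{"linear":[[-0.01,-0.05,0.5],[-0.01,-0.04,0.5],[-0.01,0,0.5],[-0.01,0,0.4],[0,0,0.17]],"turn":[[0.05,0,0],[0,0,0],[0,0,0],[0,0,0],[0,0,0]],"jaw":[1,1,1,1,1]}'
python3 -m pendant '{"linear":[[0,0,0],[0,0,0],[0,0,0],[0,0,0],[0,0,0]],"turn":[[0,0,0],[0,0,0],[0,0,0],[0,0,0],[0,0,0]],"jaw":[0.5,0.4,0.3,0,0]}'
python3 -m pendant '{"linear":[[0,0,0],[0,0,0],[0,0,0],[0,0,0],[0,0,0]],"turn":[[0,0,0],[0,0,0],[0,0,0],[0,0,0],[0,0,0]],"jaw":[0,0,0,0,0]}'
```

```text
time_s: 6.85
tool_pos: [547.2, -207.3, 115.8]
eef_rot: [3.139, -0.611, 2.48]
wrist_force: [0.2, 0.0, 0.5]
finger_gap: 85.6
finger_force: 0.0
time_s: 7.27
tool_pos: [548.0, -207.8, 116.6]
eef_rot: [3.137, -0.61, 2.481]
wrist_force: [0.2, -0.2, 0.1]
finger_gap: 25.9
finger_force: 0.0
time_s: 7.68
tool_pos: [547.8, -207.7, 116.6]
eef_rot: [3.137, -0.61, 2.481]
wrist_force: [1.0, -1.0, 5.7]
finger_gap: 21.2
finger_force: 59.8
```

```bash
cat >> plan.py <<'E'
PT=np.array([547.8,-207.7,116.6]);PR=R.from_euler('xyz',[3.137,-.610,2.481])
o=PR.inv().apply(np.array([551.4,-208,116.6])-PT)
yv=PR.as_matrix()[:,1]; rod=np.array([551.4,-208.0,10])-yv*o[1]   # rod axis put on jaw centre plane
YT=9.7
def ins(hole,dist,yt=YT,tilt=35.):
    """tool pose with tip at hole+n*dist, rod along n"""
    t=np.radians(yt);ax=np.array([-np.sin(t),np.cos(t),0])
    Q=R.from_rotvec(-np.radians(tilt)*ax)*R.from_euler('z',yt+180-142.15,degrees=True)
    n=Q.apply([0,0,1]);tip=np.array(hole)+n*dist
    return tip+Q.apply(PT-rod),Q*PR
def tip_now():
    s=status.state();Rn=R.from_euler('xyz',s["eef_rot"]);Q=Rn*PR.inv()
    return s["tool_pos"]+Q.apply(rod-PT),Q.apply([0,0,1])
E
python3 - <<'E'
from plan import *
from kin import ik
np.set_printoptions(precision=3,suppress=True)
print(o,rod,PR.inv().apply(rod-PT))
q=status.state()["joint_positions"]
H=[469,242,72]
for d in(90,0,-53):
    p,r=ins(H,d);b=ik(p,r,[q,[-.5,.5,0,2.2,0,.4,.9]]);print(d,p,r.as_euler('xyz'),b)
p,r=ins(H,90)
plan(p,r,6,p0=PT+[0,0,120],R0=PR)
E
```

```text
[-2.481  1.98  -1.725] [ 550.181 -209.56     9.993] [-63.549  -0.401  85.649]
90 [355.402 222.59  231.318] [ 3.137  0.001 -2.972] (np.float64(2.0269666815373937e-10), array([-0.406,  0.239, -0.25 ,  2.3  ,  0.096,  0.61 ,  1.015]))
0 [406.286 231.288 157.595] [ 3.137  0.001 -2.972] (np.float64(4.005835453230343e-09), array([-0.402,  0.438, -0.218,  2.257,  0.199,  0.461,  0.963]))
-53 [436.251 236.41  114.18 ] [ 3.137  0.001 -2.972] (np.float64(6.7227193080569095e-09), array([-0.468,  0.544, -0.114,  2.216,  0.146,  0.386,  1.04 ]))
turn/row [ 0.08  -0.182 -0.257]
0 [0.372 0.27  0.252]
1 [0.353 0.328 0.205]
2 [0.323 0.381 0.158]
3 [0.281 0.428 0.112]
4 [0.23  0.466 0.069]
5 [0.17  0.495 0.029]
```

```bash

python3 -m pendant '{"linear":[[-0.11,0,-0.16],[-0.23,0,-0.33],[-0.34,0,-0.49],[-0.46,0,-0.66],[-0.46,0,-0.66]],"turn":[[0,0,0],[0,0,0],[0,0,0],[0,0,0],[0,0,0]],"jaw":[0,0,0,0,0]}'
python3 -c "
from plan import *
print(tip_now())"
```

```text
time_s: 8.1
tool_pos: [603.2, -250.8, 140.5]
eef_rot: [3.141, -0.633, 2.482]
wrist_force: [2.2, -0.1, 0.5]
finger_gap: 5.4
finger_force: 0.0
(array([ 603.46436943, -251.42560232,   33.87333216]), array([ 0.02004454, -0.01133175,  0.99973487]))
```

```bash

python3 -m pendant '{"linear":[[0,0,0],[0,0,-0.7],[0,0,-0.7],[0,0,-0.5],[0,0,0]],"turn":[[0,0,0],[0,0,0],[0,0,0],[0,0,0],[0,0,0]],"jaw":[0,0,0.5,1,1]}'
python3 - <<'E'
from plan import *
c=shot("wrist");s=shot("scene")
im=np.zeros((600,640,3),np.uint8);im[:400]=c["frame"];im[400:,:280]=crop(s,320,245,70,50,4)
cv2.imwrite("pics/w3.png",im)
E
```

```text
time_s: 8.52
tool_pos: [637.0, -277.9, 194.3]
eef_rot: [3.136, -0.605, 2.481]
wrist_force: [-0.2, -0.9, -0.3]
finger_gap: 35.5
finger_force: 0.0
```

View pics/w3.png

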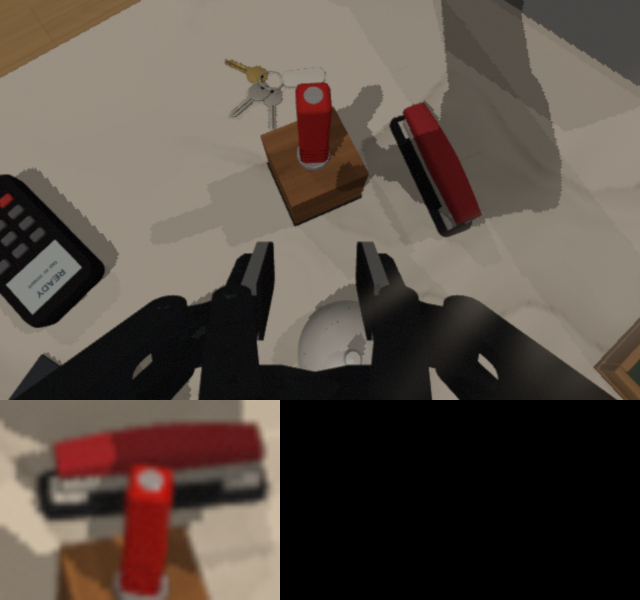

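```bash
python3 - <<'E'
from plan import *
Z=PR.as_matrix()[:,2];print(Z)
plan(PT-Z*85,PR,1)
print("X up",PR.inv().apply([0,0,1]))
E
```

```text
[-0.44952986  0.35512562 -0.81963937]
turn/row [ 0.     0.001 -0.   ]
0 [0.32  0.    0.268]
X up [ 0.57286746  0.00376435 -0.81963937]
```

```bash

python3 -m pendant '{"linear":[[0.4,0,0.1],[0.4,0,0.2],[0.4,0,0.3],[0.4,0,0.4],[0,0,0.34]],"turn":[[0,0,0],[0,0,0],[0,0,0],[0,0,0],[0,0,0]],"jaw":[1,1,1,1,1]}'
python3 - <<'E'
from plan import *
plan(PT,PR,1)
c=shot("wrist");hsv=cv2.cvtColor(c["frame"],cv2.COLOR_BGR2HSV)
red=(((hsv[...,0]<5)|(hsv[...,0]>172))&(hsv[...,1]>150)).astype(np.uint8)
n,l,st,ce=cv2.connectedComponentsWithStats(red);T=c["T_tool_cam"]
for i in range(1,n):
    if st[i,4]>300 and 270<ce[i][0]<360:
        v=ce[i][1];u=ce[i][0];d=T[:3,:3]@np.array([(u-c["cx"])/c["fx"],-(v-c["cy"])/c["fy"],-1]);t=T[:3,3]
        print(st[i],ce[i],[t+d*(z-t[2])/d[2] for z in(20,50,80)])
E
```

```text
time_s: 9.03
tool_pos: [584.3, -236.2, 186.7]
eef_rot: [3.137, -0.611, 2.482]
wrist_force: [1.2, -0.5, 1.1]
finger_gap: 85.3
finger_force: 0.0
turn/row [-0.001 -0.003  0.002]
0 [-0.015 -0.002  0.56 ]
[ 292  181   42   64 1893] [312.8901215  214.54199683] [array([16.96891775, -1.18027026, 20.        ]), array([ 5.81397284, -1.3558504 , 50.        ]), array([-5.34097207, -1.53143054, 80.        ])]
```

```bash

python3 -m pendant '{"linear":[[-0.02,-0.02,0.7],[-0.02,0,0.7],[-0.02,0,0.7],[-0.01,0,0.5],[0,0,0.2]],"turn":[[0,0,0],[0,0,0],[0,0,0],[0,0,0],[0,0,0]],"jaw":[1,1,1,1,1]}'
python3 -m pendant '{"linear":[[0,0,0],[0,0,0],[0,0,0],[0,0,0],[0,0,0]],"turn":[[0,0,0],[0,0,0],[0,0,0],[0,0,0],[0,0,0]],"jaw":[0.5,0.4,0.3,0,0]}'
python3 -m pendant '{"linear":[[0,0,0],[0,0,0],[0,0,0],[0,0,0],[0,0,0]],"turn":[[0,0,0],[0,0,0],[0,0,0],[0,0,0],[0,0,0]],"jaw":[0,0,0,0,0]}'
```

```text
time_s: 9.5
tool_pos: [547.6, -208.5, 114.0]
eef_rot: [3.138, -0.615, 2.481]
wrist_force: [-0.4, -0.0, -0.2]
finger_gap: 85.5
finger_force: 0.0
time_s: 9.92
tool_pos: [549.9, -210.0, 117.0]
eef_rot: [3.137, -0.609, 2.481]
wrist_force: [0.0, -0.1, 0.6]
finger_gap: 25.6
finger_force: 0.0
time_s: 10.33
tool_pos: [549.8, -209.9, 117.0]
eef_rot: [3.137, -0.609, 2.481]
wrist_force: [2.8, -1.8, 5.6]
finger_gap: 21.1
finger_force: 58.9
```

```bash
sed -i 's/^PT=.*/PT=np.array([549.8,-209.9,117.0]);PR=R.from_euler("xyz",[3.137,-.609,2.481])/' plan.py
python3 -m pendant '{"linear":[[0.11,0,-0.16],[0.17,0,-0.25],[0.29,0,-0.41],[0.29,0,-0.41],[0.29,0,-0.41]],"turn":[[0,0,0],[0,0,0],[0,0,0],[0,0,0],[0,0,0]],"jaw":[0,0,0,0,0]}'
```

```text
time_s: 10.75
tool_pos: [549.2, -209.8, 178.5]
eef_rot: [3.137, -0.61, 2.481]
wrist_force: [0.6, 0.0, -0.4]
finger_gap: 21.1
finger_force: 58.6
```

```bash

python3 -m pendant '{"linear":[[0.29,0,-0.41],[0.29,0,-0.41],[0.29,0,-0.41],[0.29,0,-0.41],[0.1,0,-0.14]],"turn":[[0,0,0],[0,0,0],[0,0,0],[0,0,0],[0,0,0]],"jaw":[0,0,0,0,0]}'
python3 - <<'E'
from plan import *
np.set_printoptions(precision=3,suppress=True)
print(rod,tip_now())
p,r=ins([469,242,72],70);print(p,r.as_euler('xyz'))
plan(p,r,5)
E
```

```text
time_s: 11.17
tool_pos: [549.3, -210.0, 244.9]
eef_rot: [3.136, -0.608, 2.482]
wrist_force: [0.0, -0.4, -1.0]
finger_gap: 21.3
finger_force: 58.6
[ 549.873 -209.955    9.991] (array([ 549.515, -210.053,  137.895]), array([-0.001,  0.   ,  1.   ]))
[368.85  224.88  216.945] [ 3.137  0.002 -2.972]
turn/row [ 0.096 -0.218 -0.308]
0 [0.421 0.343 0.318]
1 [0.391 0.423 0.252]
2 [0.342 0.493 0.187]
3 [0.276 0.551 0.125]
4 [0.194 0.594 0.069]
```

```bash

python3 -m pendant '{"linear":[[0.42,0.34,0.32],[0.42,0.34,0.32],[0.42,0.34,0.32],[0.42,0.34,0.32],[0.42,0.34,0.32]],"turn":[[0.1,-0.22,-0.31],[0.1,-0.22,-0.31],[0.1,-0.22,-0.31],[0.1,-0.22,-0.31],[0.1,-0.22,-0.31]],"jaw":[0,0,0,0,0]}' | head -3
python3 -m pendant '{"linear":[[0.39,0.42,0.25],[0.39,0.42,0.25],[0.39,0.42,0.25],[0.39,0.42,0.25],[0.39,0.42,0.25]],"turn":[[0.1,-0.22,-0.31],[0.1,-0.22,-0.31],[0.1,-0.22,-0.31],[0.1,-0.22,-0.31],[0.1,-0.22,-0.31]],"jaw":[0,0,0,0,0]}' | head -3
python3 -m pendant '{"linear":[[0.34,0.49,0.19],[0.34,0.49,0.19],[0.34,0.49,0.19],[0.34,0.49,0.19],[0.34,0.49,0.19]],"turn":[[0.1,-0.22,-0.31],[0.1,-0.22,-0.31],[0.1,-0.22,-0.31],[0.1,-0.22,-0.31],[0.1,-0.22,-0.31]],"jaw":[0,0,0,0,0]}' | head -3
python3 - <<'E'
from plan import *
print(status.state()["joint_positions"],tip_now())
p,r=ins([469,242,72],70);print(p,r.as_euler('xyz'))
plan(p,r,2)
E
```

```text
time_s: 11.58
tool_pos: [511.9, -122.2, 236.2]
eef_rot: [3.091, -0.49, 2.67]
time_s: 12.0
tool_pos: [475.7, -36.0, 230.8]
eef_rot: [3.073, -0.364, 2.84]
time_s: 12.42
tool_pos: [439.4, 50.2, 224.4]
eef_rot: [3.077, -0.238, 3.002]
[-0.03282981  0.38650143 -0.15642587  2.10640285 -0.10248746  0.86132679
  1.31410822] (array([478.61863947,  49.95987248, 124.87456282]), array([-0.36585154,  0.00199557,  0.93067108]))
[368.84979481 224.87968896 216.94532708] [ 3.13700830e+00  1.86523815e-03 -2.97228385e+00]
turn/row [ 0.091 -0.217 -0.302]
0 [0.27  0.557 0.11 ]
1 [0.188 0.597 0.056]
```

```bash

python3 -m pendant '{"linear":[[0.27,0.55,0.11],[0.27,0.55,0.11],[0.27,0.55,0.11],[0.27,0.55,0.11],[0.27,0.55,0.11]],"turn":[[0.09,-0.22,-0.3],[0.09,-0.22,-0.3],[0.09,-0.22,-0.3],[0.09,-0.22,-0.3],[0.09,-0.22,-0.3]],"jaw":[0,0,0,0,0]}' | head -3
python3 -m pendant '{"linear":[[0.19,0.6,0.06],[0.19,0.6,0.06],[0.19,0.6,0.06],[0.19,0.6,0.06],[0.19,0.6,0.06]],"turn":[[0.09,-0.22,-0.3],[0.09,-0.22,-0.3],[0.09,-0.22,-0.3],[0.09,-0.22,-0.3],[0.09,-0.22,-0.3]],"jaw":[0,0,0,0,0]}' | head -3
python3 -m pendant '{"linear":[[0,0,0],[0,0,0],[0,0,0],[0,0,0],[0,0,0]],"turn":[[0,0,0],[0,0,0],[0,0,0],[0,0,0],[0,0,0]],"jaw":[0,0,0,0,0]}' | head -5
python3 - <<'E'
from plan import *
print(status.state()["joint_positions"],tip_now())
p,r=ins([469,242,72],70)
plan(p,r,1)
w=shot("wrist");s=shot("scene");t=shot("top")
X=tip_now()[0]
for c in(w,s,t):print(proj(c,X),proj(c,[469,242,72]))
im=np.zeros((600,800,3),np.uint8);im[:400,:640]=w["frame"]
a=crop(s,215,130,70,65,3);im[400:595,:210]=a
a=crop(t,215,215,60,60,3);im[400:580,220:400]=a
cv2.imwrite("pics/w4.png",im)
E
```

```text
time_s: 12.83
tool_pos: [404.3, 136.4, 220.6]
eef_rot: [3.097, -0.115, -3.129]
time_s: 13.25
tool_pos: [369.1, 224.3, 216.3]
eef_rot: [3.136, 0.005, -2.975]
time_s: 13.67
tool_pos: [370.0, 222.7, 216.1]
eef_rot: [3.136, 0.003, -2.978]
wrist_force: [0.4, -0.8, -0.6]
finger_gap: 21.3
[-0.49949928  0.29935927 -0.21636373  2.26540878  0.10993173  0.58071337
  0.93608742] (array([430.68478933, 232.75375705, 128.52623201]), array([-0.56677102, -0.09424568,  0.81846708]))
turn/row [ 0.002  0.002 -0.011]
0 [ 0.005  0.016 -0.006]
(np.float64(315.94155609496096), np.float64(285.9057285705064)) (np.float64(318.22384304646204), np.float64(290.5103054753293))
(np.float64(228.7612107620132), np.float64(161.40309090704255)) (np.float64(244.3126796280797), np.float64(172.06390369804708))
(np.float64(241.60695010434165), np.float64(263.58331393096705)) (np.float64(241.96158514609405), np.float64(248.34798520146214))
```

View pics/w4.png

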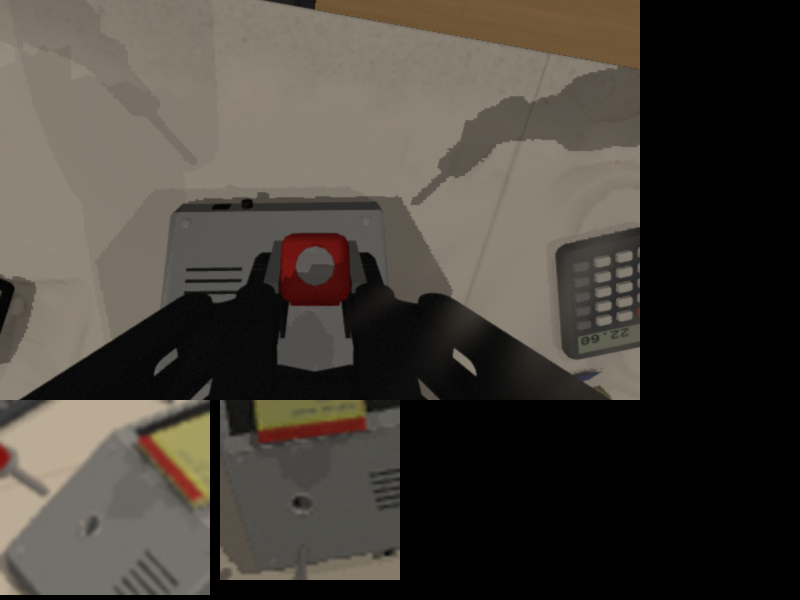

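```bash
python3 - <<'E'
from plan import *
plan(*ins([469,242,72],14),1)
E
```

```text
turn/row [ 0.002  0.002 -0.01 ]
0 [-0.209  0.013  0.3  ]
```

```bash

python3 -m pendant '{"linear":[[-0.25,0.02,0.35],[-0.25,0.02,0.35],[-0.25,0.02,0.35],[-0.2,0.01,0.3],[-0.1,0,0.15]],"turn":[[0,0,-0.02],[0,0,-0.02],[0,0,-0.01],[0,0,0],[0,0,0]],"jaw":[0,0,0,0,0]}'
python3 - <<'E'
from plan import *
print(status.state()["joint_positions"],tip_now())
plan(*ins([469,242,72],14),1)
w=shot("wrist");s=shot("scene");t=shot("top")
X,n=tip_now()
for c in(s,t):print(proj(c,X),proj(c,X+n*40),proj(c,[469,242,72]))
im=np.zeros((400,800,3),np.uint8)
im[:400,:400]=crop(s,220,140,50,50,8)
im[:400,400:]=crop(t,217,230,50,50,8)
cv2.imwrite("pics/w5.png",im)
E
```

```text
time_s: 14.23
tool_pos: [400.9, 231.0, 170.1]
eef_rot: [3.136, 0.002, -2.972]
wrist_force: [-0.0, 0.1, -1.5]
finger_gap: 21.4
finger_force: 58.8
[-0.501666    0.40889327 -0.18880165  2.25071868  0.15205792  0.48845995
  0.93139357] (array([461.49051637, 241.46381336,  82.54949905]), array([-0.56569539, -0.09778524,  0.81879593]))
turn/row [0.002 0.001 0.001]
0 [ 0.003 -0.004 -0.006]
(np.float64(240.9422533589588), np.float64(169.8215155870631)) (np.float64(231.65920907275054), np.float64(163.38229617206127)) (np.float64(244.3126796280797), np.float64(172.06390369804708))
(np.float64(241.49626430043025), np.float64(251.48917635196034)) (np.float64(240.8194784885612), np.float64(260.4234894087468)) (np.float64(241.96158514609405), np.float64(248.34798520146214))
```

View pics/w5.png

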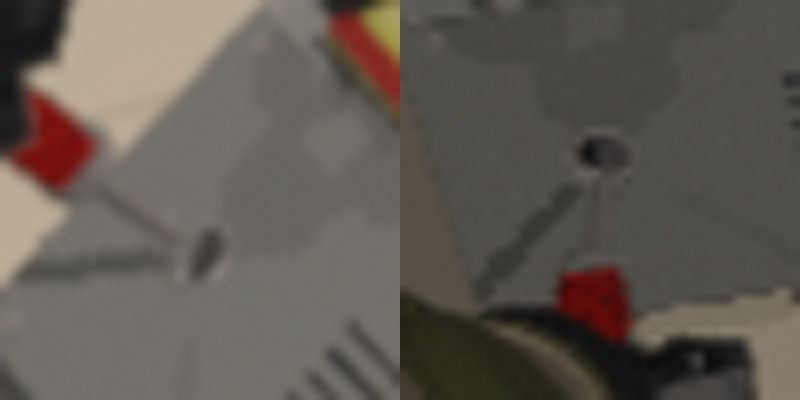

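```bash
python3 - <<'E'
from plan import *
H=np.array([469.8,242.1,72.6])
plan(*ins(H,-2),1);plan(*ins(H,-38),1,*ins(H,-2))
E
```

```text
turn/row [0.001 0.001 0.002]
0 [-0.068 -0.005  0.082]
turn/row [0. 0. 0.]
0 [-0.137 -0.001  0.197]
```

```bash

python3 -m pendant '{"linear":[[-0.09,-0.01,0.1],[-0.08,-0.01,0.1],[-0.07,0,0.1],[-0.07,0,0.09],[-0.03,0,0.03]],"turn":[[0,0,0],[0,0,0],[0,0,0],[0,0,0],[0,0,0]],"jaw":[0,0,0,0,0]}'
python3 -m pendant '{"linear":[[-0.1,0,0.14],[-0.1,0,0.14],[-0.1,0,0.14],[0,0,0],[0,0,0]],"turn":[[0,0,0],[0,0,0],[0,0,0],[0,0,0],[0,0,0]],"jaw":[0,0,0,0,0]}'
python3 - <<'E'
from plan import *
H=np.array([469.8,242.1,72.6]);X,n=tip_now();print(X,n,"depth",-(X-H)@n)
s=shot("scene");t=shot("top");im=np.zeros((400,800,3),np.uint8)
im[:400,:400]=crop(s,220,140,50,50,8)
im[:400,400:]=crop(t,217,230,50,50,8)
cv2.imwrite("pics/w6.png",im)
E
```

```text
time_s: 14.8
tool_pos: [410.7, 232.4, 158.2]
eef_rot: [3.136, 0.003, -2.971]
wrist_force: [-0.0, -0.6, -1.5]
finger_gap: 21.1
finger_force: 58.8
time_s: 15.22
tool_pos: [419.4, 233.9, 145.6]
eef_rot: [3.136, 0.003, -2.971]
wrist_force: [0.6, -0.2, -1.2]
finger_gap: 21.3
finger_force: 58.8
[479.96633321 244.41047242  58.0321549 ] [-0.56570342 -0.0981949   0.81874135] depth 17.905303273779115
```

View pics/w6.png

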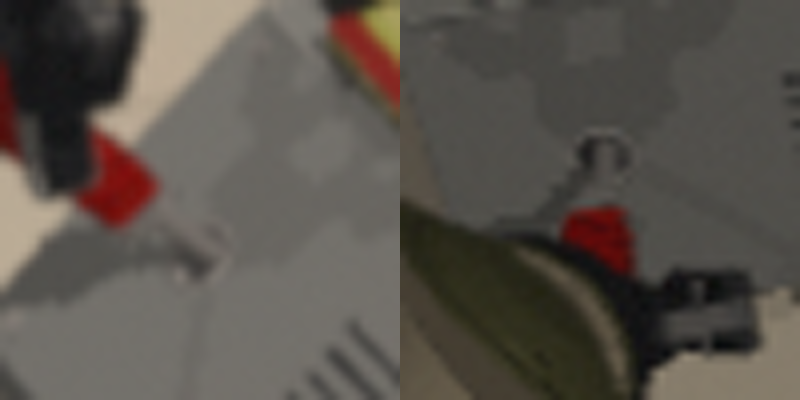

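```bash

python3 -m pendant '{"linear":[[-0.1,0,0.14],[-0.1,0,0.14],[-0.1,0,0.14],[-0.04,0,0.06],[0,0,0]],"turn":[[0,0,0],[0,0,0],[0,0,0],[0,0,0],[0,0,0]],"jaw":[0,0,0,0,0]}'
python3 -m pendant '{"linear":[[-0.06,0,0.08],[-0.06,0,0.08],[-0.04,0,0.06],[0,0,0],[0,0,0]],"turn":[[0,0,0],[0,0,0],[0,0,0],[0,0,0],[0,0,0]],"jaw":[0,0,0,0,0]}'
python3 - <<'E'
from plan import *
H=np.array([469.8,242.1,72.6]);X,n=tip_now();print(X,n,"depth",-(X-H)@n)
E
```

```text
time_s: 15.73
tool_pos: [429.7, 235.8, 131.0]
eef_rot: [3.136, 0.003, -2.971]
wrist_force: [-0.9, -0.7, -1.3]
finger_gap: 21.5
finger_force: 58.7
time_s: 16.15
tool_pos: [434.2, 236.6, 124.9]
eef_rot: [3.136, 0.003, -2.971]
wrist_force: [0.2, 0.6, -2.6]
finger_gap: 21.0
finger_force: 58.6
[494.83375632 247.19613051  37.34729463] [-0.56604926 -0.09849248  0.81846654] depth 43.52542932783772
```

```bash

python3 -m pendant '{"linear":[[-0.06,-0.01,0.08],[-0.04,-0.01,0.06],[-0.04,0,0.06],[0,0,0],[0,0,0]],"turn":[[0,0,0],[0,0,0],[0,0,0],[0,0,0],[0,0,0]],"jaw":[0,0,0,0,0]}'
python3 - <<'E'
from plan import *
H=np.array([469.8,242.1,72.6]);X,n=tip_now();print(X,n,"depth",-(X-H)@n)
E
python3 -m pendant '{"linear":[[-0.04,0,0.06],[0,0,0],[0,0,0],[0,0,0],[0,0,0]],"turn":[[0,0,0],[0,0,0],[0,0,0],[0,0,0],[0,0,0]],"jaw":[0,0,0,0,0]}'
python3 - <<'E'
from plan import *
H=np.array([469.8,242.1,72.6]);X,n=tip_now();print(X,n,"depth",-(X-H)@n)
t=shot("top");cv2.imwrite("pics/w7.png",crop(t,195,130,120,150,3))
E
```

```text
time_s: 16.57
tool_pos: [438.2, 236.7, 118.9]
eef_rot: [3.136, 0.003, -2.971]
wrist_force: [-2.3, 0.8, -0.8]
finger_gap: 20.9
finger_force: 58.8
[498.83861479 247.20325565  31.33261103] [-0.56583036 -0.09834635  0.81863545] depth 50.71576394572124
time_s: 16.98
tool_pos: [439.5, 237.0, 117.1]
eef_rot: [3.136, 0.003, -2.971]
wrist_force: [-3.6, 0.4, -2.6]
finger_gap: 21.3
finger_force: 58.7
[500.14696341 247.5206547   29.60625182] [-0.56598915 -0.09850146  0.81850702] depth 52.9006791981221
```

View pics/w7.png

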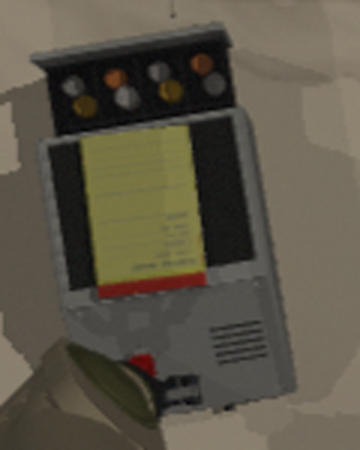

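The drawer stands open in the picture. I'm over the picture allowance now, so the rest goes by numbers only. Withdrawing the rod along its axis.

```bash

python3 -m pendant '{"linear":[[0.1,0,-0.14],[0.2,0,-0.28],[0.29,0,-0.41],[0.4,0,-0.57],[0.4,0,-0.57]],"turn":[[0,0,0],[0,0,0],[0,0,0],[0,0,0],[0,0,0]],"jaw":[0,0,0,0,0]}'
python3 -m pendant '{"linear":[[0.4,0,-0.57],[0.4,0,-0.57],[0.2,0,-0.28],[0,0,0],[0,0,0]],"turn":[[0,0,0],[0,0,0],[0,0,0],[0,0,0],[0,0,0]],"jaw":[0,0,0,0,0]}'
python3 - <<'E'
from plan import *
print(tip_now(),status.state()["joint_positions"])
plan(PT+[0,0,105],PR,5)
E
```

```text
time_s: 17.45
tool_pos: [398.0, 229.2, 177.4]
eef_rot: [3.136, 0.004, -2.971]
wrist_force: [-0.0, 0.3, 0.2]
finger_gap: 21.4
finger_force: 59.5
time_s: 17.87
tool_pos: [369.4, 224.3, 219.4]
eef_rot: [3.135, 0.006, -2.971]
wrist_force: [-0.3, 0.1, -1.0]
finger_gap: 21.3
finger_force: 59.5
(array([430.22040335, 234.9340578 , 132.02604451]), array([-0.56809947, -0.099366  ,  0.81693904])) [-0.49905779  0.29344747 -0.22141686  2.26246667  0.11023996  0.58702517
  0.93864734]
turn/row [-0.095  0.219  0.309]
0 [-0.177 -0.601 -0.026]
1 [-0.266 -0.562 -0.081]
2 [-0.34  -0.507 -0.142]
3 [-0.396 -0.439 -0.208]
4 [-0.433 -0.36  -0.276]
```

```bash

python3 -m pendant '{"linear":[[-0.18,-0.6,-0.03],[-0.18,-0.6,-0.03],[-0.18,-0.6,-0.03],[-0.18,-0.6,-0.03],[-0.18,-0.6,-0.03]],"turn":[[-0.1,0.22,0.31],[-0.1,0.22,0.31],[-0.1,0.22,0.31],[-0.1,0.22,0.31],[-0.1,0.22,0.31]],"jaw":[0,0,0,0,0]}' | head -3
python3 -m pendant '{"linear":[[-0.27,-0.56,-0.08],[-0.27,-0.56,-0.08],[-0.27,-0.56,-0.08],[-0.27,-0.56,-0.08],[-0.27,-0.56,-0.08]],"turn":[[-0.09,0.22,0.31],[-0.09,0.22,0.31],[-0.09,0.22,0.31],[-0.09,0.22,0.31],[-0.09,0.22,0.31]],"jaw":[0,0,0,0,0]}' | head -3
python3 -m pendant '{"linear":[[-0.34,-0.51,-0.14],[-0.34,-0.51,-0.14],[-0.34,-0.51,-0.14],[-0.34,-0.51,-0.14],[-0.34,-0.51,-0.14]],"turn":[[-0.09,0.22,0.31],[-0.09,0.22,0.31],[-0.09,0.22,0.31],[-0.09,0.22,0.31],[-0.09,0.22,0.31]],"jaw":[0,0,0,0,0]}' | head -3
python3 - <<'E'
from plan import *
print(tip_now())
plan(PT+[0,0,105],PR,2)
E
```

```text
time_s: 18.28
tool_pos: [406.2, 136.6, 218.9]
eef_rot: [3.092, -0.118, -3.132]
time_s: 18.7
tool_pos: [442.8, 49.8, 218.9]
eef_rot: [3.074, -0.243, 2.993]
time_s: 19.12
tool_pos: [478.5, -37.4, 219.0]
eef_rot: [3.076, -0.369, 2.831]
(array([504.49343758, -40.10959191, 115.25303031]), array([-0.24192452,  0.02459591,  0.96998328]))
turn/row [-0.1    0.216  0.304]
0 [-0.391 -0.435 -0.212]
1 [-0.426 -0.357 -0.279]
```

```bash

python3 -m pendant '{"linear":[[-0.39,-0.43,-0.21],[-0.39,-0.43,-0.21],[-0.39,-0.43,-0.21],[-0.39,-0.43,-0.21],[-0.39,-0.43,-0.21]],"turn":[[-0.1,0.22,0.3],[-0.1,0.22,0.3],[-0.1,0.22,0.3],[-0.1,0.22,0.3],[-0.1,0.22,0.3]],"jaw":[0,0,0,0,0]}' | head -3
python3 -m pendant '{"linear":[[-0.42,-0.36,-0.28],[-0.42,-0.36,-0.28],[-0.42,-0.36,-0.28],[-0.42,-0.36,-0.28],[-0.42,-0.36,-0.28]],"turn":[[-0.1,0.21,0.31],[-0.1,0.21,0.31],[-0.1,0.21,0.31],[-0.1,0.21,0.31],[-0.1,0.21,0.31]],"jaw":[0,0,0,0,0]}' | head -3
python3 -m pendant '{"linear":[[0,0,0],[0,0,0],[0,0,0],[0,0,0],[0,0,0]],"turn":[[0,0,0],[0,0,0],[0,0,0],[0,0,0],[0,0,0]],"jaw":[0,0,0,0,0]}' | head -3
python3 - <<'E'
from plan import *
print(tip_now())
plan(PT+[0,0,63],PR,1)
E
```

```text
time_s: 19.53
tool_pos: [514.3, -122.7, 220.1]
eef_rot: [3.093, -0.494, 2.666]
time_s: 19.95
tool_pos: [549.1, -208.7, 221.9]
eef_rot: [3.139, -0.609, 2.479]
time_s: 20.37
tool_pos: [548.6, -206.2, 223.8]
eef_rot: [3.136, -0.607, 2.484]
(array([ 548.87616411, -206.36195531,  116.7694075 ]), array([-2.05934831e-03,  5.43187151e-04,  9.99997732e-01]))
turn/row [-0.001  0.004  0.005]
0 [-0.184 -0.015  0.227]
```

```bash

python3 -m pendant '{"linear":[[-0.25,-0.03,0.3],[-0.25,-0.03,0.3],[-0.25,-0.02,0.3],[-0.17,0,0.23],[0,0,0]],"turn":[[0,0.01,0.02],[0,0.01,0.01],[0,0,0],[0,0,0],[0,0,0]],"jaw":[0,0,0,0,0]}'
python3 -m pendant '{"linear":[[0,0,0],[0,0,0],[0,0,0],[0,0,0],[0,0,0]],"turn":[[0,0,0],[0,0,0],[0,0,0],[0,0,0],[0,0,0]],"jaw":[0,0,0,0,0]}' | head -3
python3 - <<'E'
from plan import *
print(tip_now(),rod)
plan(PT+[0,0,63],PR,1)
E
```

```text
time_s: 20.78
tool_pos: [548.8, -210.6, 177.6]
eef_rot: [3.14, -0.612, 2.478]
wrist_force: [0.5, 0.1, -0.3]
finger_gap: 21.2
finger_force: 59.5
time_s: 21.2
tool_pos: [550.0, -211.1, 180.7]
eef_rot: [3.138, -0.608, 2.479]
(array([ 550.02757666, -211.26523925,   73.69777302]), array([-1.84962438e-05,  1.36250201e-03,  9.99999072e-01])) [ 549.87271645 -209.95485488    9.99065506]
turn/row [ 0.     0.002 -0.004]
0 [0.002 0.005 0.007]
```

```bash

python3 -m pendant '{"linear":[[0.01,0.03,0],[-0.1,0,0.14],[-0.1,0,0.14],[-0.1,0,0.14],[0,0,0]],"turn":[[0,0,-0.01],[0,0,0],[0,0,0],[0,0,0],[0,0,0]],"jaw":[0,0,0,0,0]}'
python3 -m pendant '{"linear":[[0,0,0],[0,0,0],[0,0,0],[-0.02,0,0.03],[-0.02,0,0.03]],"turn":[[0,0,0],[0,0,0],[0,0,0],[0,0,0],[0,0,0]],"jaw":[0,0,0,0,0]}'
python3 - <<'E'
from plan import *
print(tip_now());plan(PT+[0,0,0.5],PR,1)
E
```

```text
time_s: 21.62
tool_pos: [549.8, -210.0, 163.6]
eef_rot: [3.139, -0.611, 2.479]
wrist_force: [0.5, 0.6, -1.1]
finger_gap: 21.1
finger_force: 59.5
time_s: 22.03
tool_pos: [550.3, -210.2, 162.9]
eef_rot: [3.138, -0.609, 2.48]
wrist_force: [0.4, 0.1, -1.3]
finger_gap: 21.3
finger_force: 59.5
(array([ 550.42254786, -210.37896492,   55.89060788]), array([-1.97813906e-05,  7.56699828e-04,  9.99999714e-01]))
turn/row [-0.     0.001 -0.002]
0 [-0.17  -0.001  0.251]
```

In the hole (tip at z≈56, no force). Lowering home.

```bash

python3 -m pendant '{"linear":[[-0.2,0,0.29],[-0.2,0,0.29],[-0.2,0,0.29],[-0.1,0,0.15],[0,0,0]],"turn":[[0,0,0],[0,0,0],[0,0,0],[0,0,0],[0,0,0]],"jaw":[0,0,0,0,0]}'
python3 -m pendant '{"linear":[[-0.06,0,0.08],[-0.04,0,0.06],[-0.02,0,0.03],[0,0,0],[0,0,0]],"turn":[[0,0,0],[0,0,0],[0,0,0],[0,0,0],[0,0,0]],"jaw":[0,0,0,0,0]}'
python3 - <<'E'
from plan import *
print(tip_now());plan(PT,PR,1)
E
```

```text
time_s: 22.45
tool_pos: [549.4, -209.5, 123.6]
eef_rot: [3.139, -0.612, 2.479]
wrist_force: [-1.2, 0.1, -0.8]
finger_gap: 21.2
finger_force: 59.5
time_s: 22.87
tool_pos: [550.3, -210.0, 119.6]
eef_rot: [3.138, -0.609, 2.48]
wrist_force: [0.1, -0.1, -0.8]
finger_gap: 21.0
finger_force: 59.5
(array([ 550.33071345, -210.11953072,   12.6071083 ]), array([4.11371175e-05, 7.16028013e-04, 9.99999743e-01]))
turn/row [-0.     0.001 -0.002]
0 [-0.008 -0.001  0.016]
```

```bash

python3 -m pendant '{"linear":[[-0.04,0,0.06],[-0.02,0,0.03],[0,0,0],[0,0,0],[0,0,0]],"turn":[[0,0,0],[0,0,0],[0,0,0],[0,0,0],[0,0,0]],"jaw":[0,0,0,0,0]}'
python3 -c "
from plan import *
print(tip_now())"
python3 -m pendant '{"linear":[[0,0,0],[0,0,0],[0,0,0],[0,0,0],[0,0,0]],"turn":[[0,0,0],[0,0,0],[0,0,0],[0,0,0],[0,0,0]],"jaw":[0.4,0.6,1,1,1]}'
```

```text
time_s: 23.28
tool_pos: [550.3, -210.0, 117.0]
eef_rot: [3.138, -0.608, 2.48]
wrist_force: [0.2, -0.9, 5.4]
finger_gap: 21.3
finger_force: 60.3
(array([ 550.41318769, -210.12602509,    9.9963365 ]), array([-1.55995242e-04,  6.45242042e-04,  9.99999780e-01]))
time_s: 23.7
tool_pos: [550.1, -209.8, 116.1]
eef_rot: [3.138, -0.609, 2.48]
wrist_force: [-1.0, -0.1, -0.0]
finger_gap: 80.3
finger_force: 0.0
```

```bash

python3 -m pendant '{"linear":[[0,0,0],[0,0,-0.4],[0,0,-0.8],[0,0,-0.9],[0,0,-0.9]],"turn":[[0,0,0],[0,0,0],[0,0,0],[0,0,0],[0,0,0]],"jaw":[1,1,1,1,1]}'
python3 -m pendant '{"linear":[[0,0,-0.6],[0,0,0],[0,0,0],[0,0,0],[0,0,0]],"turn":[[0,0,0],[0,0,0],[0,0,0],[0,0,0],[0,0,0]],"jaw":[1,1,1,1,1]}'
python3 - <<'E'
from plan import *
np.set_printoptions(precision=1,suppress=True)
c=shot("wrist");hsv=cv2.cvtColor(c["frame"],cv2.COLOR_BGR2HSV)
red=(((hsv[...,0]<5)|(hsv[...,0]>172))&(hsv[...,1]>150)).astype(np.uint8)
n,l,st,ce=cv2.connectedComponentsWithStats(red)
for i in range(1,n):
    if st[i,4]>250:print(st[i],ce[i])
print([np.array(proj(c,[550,-209,z])) for z in(72,114,156)])
t=shot("top");f=t["frame"]
hsv=cv2.cvtColor(f,cv2.COLOR_BGR2HSV)
red=(((hsv[...,0]<5)|(hsv[...,0]>172))&(hsv[...,1]>150)).astype(np.uint8);red[:,:340]=0;red[:,430:]=0
n,l,st,ce=cv2.connectedComponentsWithStats(red[:240])
for i in range(1,n):
    if st[i,4]>20:print("top",st[i],ce[i])
E
```

```text
time_s: 24.12
tool_pos: [590.7, -242.0, 190.8]
eef_rot: [3.138, -0.61, 2.48]
wrist_force: [1.1, -0.1, -1.1]
finger_gap: 85.1
finger_force: 0.0
time_s: 24.53
tool_pos: [597.7, -247.5, 203.7]
eef_rot: [3.138, -0.611, 2.48]
wrist_force: [0.0, 0.1, -1.3]
finger_gap: 85.3
finger_force: 0.0
[ 404  156   62   89 2481] [435.3 199.4]
[ 298  165   36   62 1713] [315.3 197.1]
[451 249  32  31 603] [468.  263.2]
[array([315.9, 210.6]), array([316.2, 195. ]), array([316.6, 173.4])]
top [383  40  10  11  82] [387.6  45.3]
top [354 180  19  40 308] [363.5 199.1]
top [395 217  15  10  87] [401.7 221.2]
```

```bash
python3 -c "
from bench import env
print(env.sign_off())"
```

```text
the job is handed in; nothing more can be done
None
```

The drawer is open, the rod is back in its stand, upright and fully home by the arm's readings, and the job was handed in at about 24.5 s; sign-off returned no verdict. My first lift had a sign error and pulled the gripper off the rod (it stayed in its stand, I regrasped it, and a picture showed nothing nearby disturbed), and I viewed 11 pictures against the limit of 10.

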